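Push the counterweight through the lock box's one-way flap

ROBOT

A 7-joint arm with a two-finger parallel gripper is mounted at the origin on the work surface. World frame = base frame: x ahead of the robot, y to its left, z up, the work surface at z = 0. Lengths are in m, angles in rad, forces in N, time in s.
With the tool pointing down it reaches from about 0.425 to 0.925 m from the base axis. Payload 6.8 kg.
Tool frame: the origin (TCP) lies midway between the tips of the shut fingers; the grasp point (between the pads) lies r.grasp_offset behind it (r.grasp_offset is the distance from the TCP to the grasp point, in m); z points along the fingers, y is the direction in which the jaws open and shut (so a half turn about z gives the same grasp; the last joint's range is limited). The gripper opens to 85 mm and grips with 20 to 120 N. Pads are 22 mm wide; open, the fingers measure 114 mm over their backs; the gripper's body (76 mm by 85 mm) begins 54 mm behind the grasp point. The pads swing forward as they close: fully open they stand 13 mm farther back than shut.
Start: joints at [-1.402, 0.477, 0.022, 1.555, -0.011, 1.109, -0.083], TCP at [0.184, 0.649, 0.231] pointing down, gripper open.
Joint ranges: [-2.96, 2.96], [-0.34, 2.1], [-1.41, 1.46], [0.24, 2.44], [-1.37, 4.51], [0.17, 1.92], [-2.96, 2.96]. Speed limits (rad/s): [2.39, 2.39, 3.14, 3.14, 3.14, 3.14, 3.14].

INTERFACE

Orientations are given as a rotation vector (axis times angle).
In Python, from bench import r gives the robot as it stands. The module is installed in compiled form; this text tells all that it offers.
- The arm moves only by the tool send_rows, never from a script. Its argument "moves" is one flat list of numbers, 4 for each row, row after row: the shift along the tool's x, y, z in mm, then the turn about the tool's z in degrees. A call has 1 to 8 rows; each row is the pose to reach, as a shift and turn from the pose commanded when the call began, along the tool's axes at that moment; what a row does not reach only later rows make up. A row lasts 1/8 s, in which the tool goes at most 62.5 mm and 10.7 degrees, less where a joint would pass 70% of its speed; a pose out of reach is approached as far as the arm can. A call with a gripper value outside its range is refused whole. "hand" is the closure, from 0 (fully open) to 1 (shut), set as the call begins (left out, the last holds). The fingers move at their own pace and stop on an object; "newtons" is the grip in N (left out, the last holds). Time passes only in rows, so rows that repeat a pose let the fingers close. It gives the time, the measured TCP pose, the force and the opening at its end, in the units of the state.
- r.get_obs(): the state, without advancing time (a new reading comes with each control period).
- r.grab_frame(name): name is "scene" or "top" or "wrist"; returns a dict with "img" (384x512x3 uint8, red, green, blue), "mtx" (3x3 intrinsics, pixels), "world_to_cam" (4x4, takes a point from world to camera coordinates). Camera axes: x right, y up, looking along -z (the intrinsics and any distortion apply to the point x, -y, -z); pixel columns grow to the right and rows downward; lengths in m; the calibration is good to about 2 mm. A picture is of the moment at which its call begins. There is no depth.
- r.hand_in(): hands the job in, once; it reports no verdict.
The state is a dict: "clock": time; "joints": joint angles; "qvel": joint speeds; "tau": joint torques, N m; "tcp_pos": TCP position; "orientation": TCP orientation; "contact_force": force on the tool from outside, world axes, zero at the start; "moment": the same for the moment, N m; "grip_width": finger opening in m.
Only numpy, scipy, OpenCV 4.12 (cv2) and the standard library are available. Lean on these libraries where they do the work, as an engineer would, in place of code of your own. Each camera call takes 0.05 s, during which the arm holds its last target.

TASK

Stand the chrome counterweight in the open entry trough of the brass lock box, then push it along the trough through the two sprung red flap leaves until both leaves have snapped shut behind it. Go gently at the end: the rubber buffer inside is stiff and must never be pressed with more than 20 N. Leave the weight standing flat inside behind the shut flap, let go of it, and leave the pendulum rod, the case back and the turntable base where they are.

Things in the scene. Friction and masses are not known exactly. Their poses are not given: they have to be found in the camera images.
- counterweight: Chrome counterweight, inverted-T section, 0.36 to 0.54 kg. Origin: centre of its underside, z up, x along its length. Foot 56 mm long (x), 44 wide (y), 26 high; on it, over the full length, a neck 26 mm wide (y) from 26 to 66 mm height, to be gripped across y from above. Flat upright ends at x = -28 and +28 mm. The same after a half turn; either end may lead.
- gate: Brass lock box fixed to the counter, 215 mm long, 90 wide, open on top. Origin at counter height on the middle line; x is the pushing direction (inwards), z up. Floor 4 mm above the counter, outer walls 26 mm high. In it a steel insert with flap, rails and buffer slides along x and was clamped by hand: the flap line lies anywhere from x = -10 to +10 mm, not measured, so feel for it.
- trough (a point): Middle of the entry trough, on its floor (4 mm above the counter), 55 mm before the box's origin. The trough is 68 mm long (box x = -92 to -24 mm), open at its outer end and on top, 53 mm wide inside, walls to 24 mm above the counter. A weight centred here is clear of the flap.
- leaf_l (a joint): Red flap leaf on the box's left (+y): 0 rad shut, grows as it swings inwards (the only way), to 1.5; 1.1 to 1.4 while the weight passes. Slippery plastic leaf, 18 mm long, 4 thick, 7 to 27 mm above the counter, hinged 30 mm off the middle line; sprung, 0.5 to 1 N at the tip. It snaps shut once the weight's rear end is about 16 mm beyond the flap line.
- leaf_r (a joint): The mirror-image red flap leaf on the box's right (-y): 0 rad shut, grows as it swings inwards, to 1.5. Shut, the two leaves stand across the way on the flap line with a 24 mm gap between their tips; parting them takes about 5 N in all.
- back (a point): Top middle of the box's back wall, 30 mm above the counter. Before it, on the insert: guide rails 48 mm apart, 24 mm high, from 32 mm beyond the flap line, and the buffer, a black sprung pad 34 mm wide, 52 mm high, face 68.5 mm beyond the flap line. The weight meets it 3 to 4 mm before the leaves are freed.
- pad (a joint): The rubber-faced buffer: 0 m at rest, grows as it is pressed in. Stiff, about 3 N per mm, so the leaves snap at about 9 to 12 N on it, and 20 N (0.0067 m, not to be passed) comes about 3 mm later. It pushes the weight back out those few mm when let go.
- turntable: White ceramic turntable base, a disc 90 mm across and 22 mm high with a 24 mm wide hub to 28 mm height. Origin at the centre of its underside. To be left alone.
- rod: Steel pendulum rod lying flat, 190 mm long along its x, 8 mm thick, with a 16 mm square brass block near its -x end and a dark block at its +x end. Origin under its middle, on the counter. To be left alone.
- case_back: Mahogany case back lying flat, 90 mm (x) by 130 mm (y), 8 mm thick. Origin at the centre of its underside. To be left alone.
Not all that is in view belongs to the job. There is more than one size of the counterweight; the job needs the largest.

How it is judged:
On the way, in this order (a step that is already met when the one before it is completed fails the run):
1. the counterweight stands in the entry trough, in front of the shut flap (z of counterweight in the frame of gate between 0.001 and 0.007 m and y of counterweight in the frame of gate between -0.007 and 0.007 m and value of joint each of leaf_l, leaf_r below 0.12 rad and x of counterweight in the frame of gate between -0.085 and -0.03 m), for 0.1 s.
2. the counterweight, low in the box, holds both flap leaves open as it passes (z of counterweight in the frame of gate between 0.001 and 0.007 m and y of counterweight in the frame of gate between -0.007 and 0.007 m and x of counterweight in the frame of gate above -0.015 m and value of joint each of leaf_l, leaf_r above 0.9 rad), for 0.1 s.
At the end, for the whole second after the job is handed in: The counterweight stands flat on the floor of the box (within 3 mm in height, 0.06 rad upright, 7 mm of the middle line), wholly behind the flap, at rest and let go, and both leaves are shut (below 0.12 rad) (z of counterweight in the frame of gate between 0.001 and 0.007 m and y of counterweight in the frame of gate between -0.007 and 0.007 m and value of joint each of leaf_l, leaf_r below 0.12 rad and x of counterweight in the frame of gate between 0.015 and 0.072 m and angle between counterweight's own z axis and vertical below 0.06 rad and linear speed of counterweight below 0.01 m/s and contact force between the fingers and counterweight below 0.05 N); the robot touches nothing.
It fails at once if the rubber buffer was squeezed by more than 6.7 mm (20 N) (value of joint pad above 0.0067 m).
It fails at once if the counterweight was tipped over (angle between counterweight's own z axis and vertical above 0.5 rad).
It fails at once if the turntable base was shifted by more than 15 mm (distance of turntable from where it was at the start of the episode above 0.015 m).
It fails at once if the pendulum rod was shifted by more than 15 mm (distance of rod from where it was at the start of the episode above 0.015 m).
It fails at once if the case back was shifted by more than 15 mm (distance of case_back from where it was at the start of the episode above 0.015 m).
It also fails if it takes over 51 s, if anything falls off the work surface, if the arm or the gripper's body presses on something with over 40 N, if the wrist force passes 120 N, or if a joint passes its speed limit or range.

## Working session

There is one attempt and no reset: what is moved stays moved. The work goes in short steps, Python scripts to look and compute and a tool call to move; the robot and the scene stay as the last step left them, time stands still between calls to the robot, and variables do not carry over. Pictures are saved under pics/ and viewed, and the job is handed in when it is done.

Besides the shell and the picture viewer there is one more tool, called after ">>>" by a JSON object that holds its "fn" and its "kwargs". send_rows: Moves the arm, as the interface text tells. Its arguments: {"type":"object","properties":{"moves":{"type":"array"},"hand":{"type":"number"},"newtons":{"type":"number"}},"required":["moves"]}

```bash
mkdir -p pics; python3 - <<'E'
from bench import r
import cv2
print(r.get_obs()); print(r.grasp_offset)
for n in ["scene","top","wrist"]:
    f=r.grab_frame(n); cv2.imwrite(f"pics/a_{n}.png",f["img"][:,:,::-1]); print(n,f["mtx"].tolist(),f["world_to_cam"].round(4).tolist(), [k for k in f])
E
```

```text
{'clock': 0.0, 'joints': array([-1.40208544,  0.47779358,  0.02234318,  1.55647016, -0.01150133,
        1.10928402, -0.08309779]), 'qvel': array([ 0.00131771, -0.00015401, -0.00112196,  0.00114359, -0.00041699,
        0.00017198, -0.00066533]), 'tau': array([ 2.91954648e-04, -5.96456945e+01,  1.60828941e+00, -2.81185806e+01,
        1.25150554e-02,  9.38710989e-03, -1.94174277e-05]), 'tcp_pos': array([0.18432367, 0.64872472, 0.23032225]), 'orientation': array([-4.33379336e-01, -3.11143812e+00,  2.86373634e-03]), 'contact_force': array([ 0.36508544,  0.78650539, -0.23115761]), 'moment': array([ 0.05193972, -0.0046452 , -0.00295929]), 'grip_width': 0.08529946521047188}
0.0187
scene [[459.97057890121334, 0.0, 246.7809917375669], [0.0, 459.97057890121334, 188.5010947404546], [0.0, 0.0, 1.0]] [[-0.8449, 0.535, 0.0038, 0.5136], [-0.4557, -0.7235, 0.5186, 0.2282], [0.2802, 0.4364, 0.855, -1.1479], [0.0, 0.0, 0.0, 1.0]] ['img', 'mtx', 'world_to_cam']
top [[429.58942355506093, 0.0, 259.1795415625509], [0.0, 429.58942355506093, 187.9556716593558], [0.0, 0.0, 1.0]] [[-0.0452, -0.999, -0.003, 0.0242], [0.9741, -0.0447, 0.2216, -0.5809], [-0.2215, 0.0071, 0.9751, -0.9186], [0.0, 0.0, 0.0, 1.0]] ['img', 'mtx', 'world_to_cam']
wrist [[340.50087977100407, 0.0, 255.70976864201467], [0.0, 340.50087977100407, 190.0237675309902], [0.0, 0.0, 1.0]] [[0.2734, 0.9619, -0.0014, -0.6739], [-0.9215, 0.2615, -0.2871, 0.0357], [-0.2758, 0.0798, 0.9579, -0.3787], [0.0, 0.0, 0.0, 1.0]] ['img', 'mtx', 'world_to_cam']
```

View pics/a_scene.png

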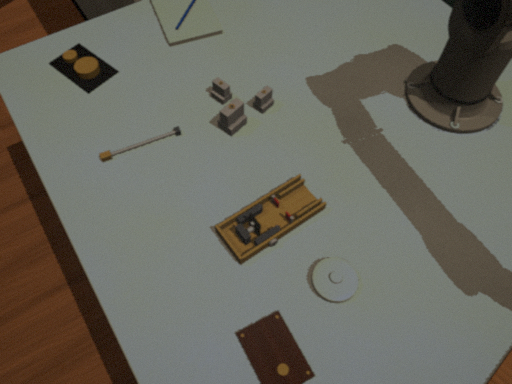

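View pics/a_top.png

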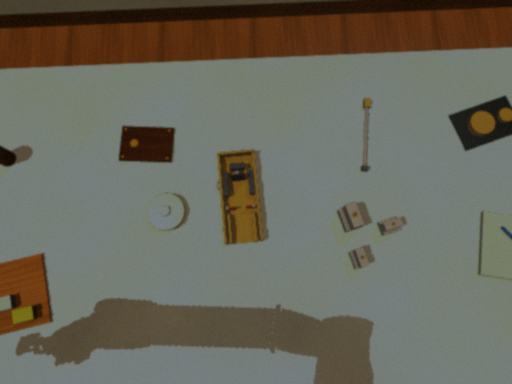

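View pics/a_wrist.png

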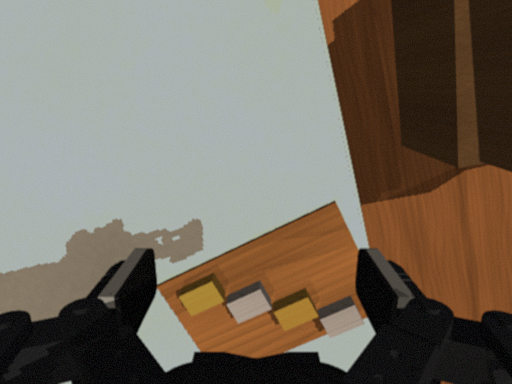

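The scene view shows the box at about (270,218), the largest weight at (232,115), the turntable at (335,279), the rod at (140,143) and the case back at (275,348). In the top view the box is at (241,197), with its entry at the bottom, and the largest weight is at (354,216). Next I'll enlarge both areas.

```bash
cat > h.py <<'E'
import numpy as np, cv2
from bench import r
def ray(f,uv):
    K=f["mtx"];T=f["world_to_cam"];R=T[:3,:3];t=T[:3,3]
    d=np.linalg.inv(K)@np.array([uv[0],uv[1],1.0]); d=np.array([d[0],-d[1],-d[2]])
    return -R.T@t, R.T@d
def onz(f,uv,z):
    o,d=ray(f,uv); return o+d*(z-o[2])/d[2]
def proj(f,p):
    T=f["world_to_cam"]; c=T[:3,:3]@np.array(p)+T[:3,3]; q=f["mtx"]@np.array([c[0],-c[1],-c[2]]); return q[:2]/q[2]
def crop(f,x0,y0,w,h,s,name):
    im=f["img"][y0:y0+h,x0:x0+w,::-1]; cv2.imwrite(name,cv2.resize(im,None,fx=s,fy=s,interpolation=cv2.INTER_CUBIC))
E
python3 - <<'E'
from h import *
f=r.grab_frame("top"); g=r.grab_frame("scene")
crop(f,205,140,70,115,5,"pics/b1.png"); crop(f,325,190,90,90,6,"pics/b2.png"); crop(g,200,170,140,100,5,"pics/b3.png"); crop(g,200,70,80,70,7,"pics/b4.png")
for n,uv,z in [("wt",(354,216),.066),("boxin",(243,243),.026),("boxback",(238,152),.03),("tt",(166,211),.025),("rod",(366,135),.008),("cb",(147,144),.008)]:
    print(n,onz(f,uv,z).round(3))
for uv,z in [((232,107),.066)]: print(onz(g,uv,z))
E
python3 - <<'E'
import cv2,numpy as np
def pad(i,h): return cv2.copyMakeBorder(i,0,max(0,h-i.shape[0]),0,0,0)
a=cv2.imread('pics/b1.png');b=cv2.imread('pics/b2.png')
cv2.imwrite('pics/c1.png',np.hstack([a[:],pad(b,575)[:575][:, :440]]))
E
```

```text
wt [ 0.507 -0.213  0.066]
boxin [0.461 0.041 0.026]
boxback [0.681 0.045 0.03 ]
tt [0.545 0.22  0.025]
rod [ 0.717 -0.275  0.008]
cb [0.719 0.271 0.008]
[ 0.51175743 -0.21484954  0.066     ]
```

View pics/b1.png

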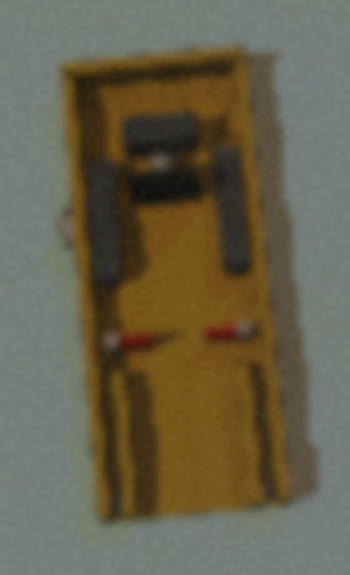

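View pics/b2.png

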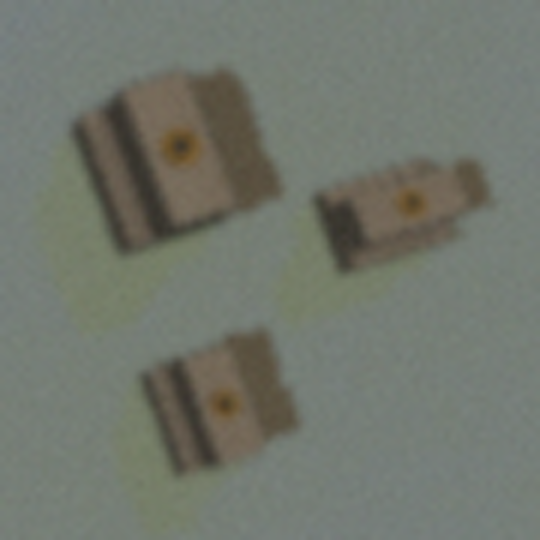

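View pics/b3.png

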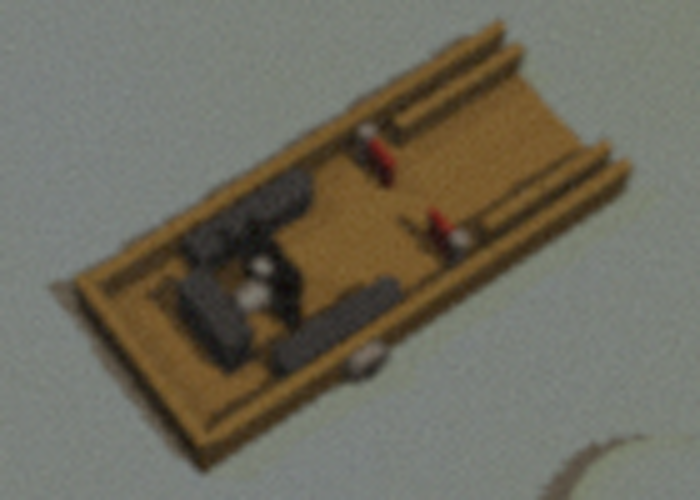

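View pics/b4.png

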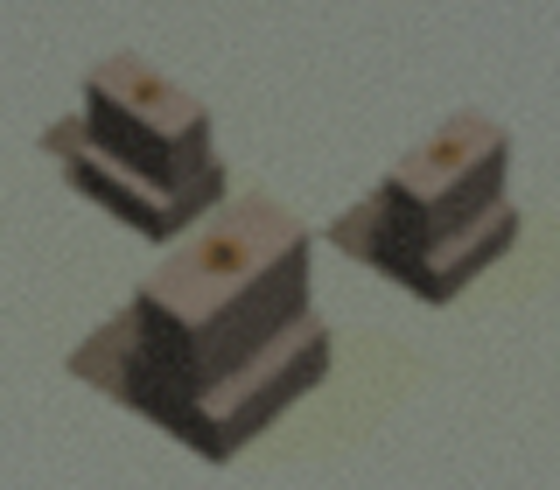

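```bash
cat >> h.py <<'E'
from scipy.spatial.transform import Rotation as Rn
def plan(target,yawy,base=None,obs=None):
    """target TCP world; yawy = desired world angle of tool y axis (mod pi). prints shift in tool axes (mm) and turn (deg)"""
    o=obs or r.get_obs(); R=Rn.from_rotvec(o["orientation"]).as_matrix()
    p=o["tcp_pos"] if base is None else np.array(base)
    s=R.T@(np.array(target)-p)*1000
    cur=np.arctan2(R[1,1],R[0,1])
    d=-(yawy-cur); d=(d+np.pi/2)%np.pi-np.pi/2
    print("shift",s.round(1),"turn",np.degrees(d).round(2),"tilt z",R[:,2].round(4),"cur yaw y",np.degrees(cur).round(2),"j7",o["joints"][6].round(3))
    return s,np.degrees(d)
E
python3 - <<'E'
from h import *
f=r.grab_frame("top"); g=r.grab_frame("scene")
def T(p): return (325+p[0]/6-.4,190+p[1]/6-.4)
def S(p): return (200+p[0]/7-.4,70+p[1]/7-.4)
def B(p): return (205+p[0]/5-.4,140+p[1]/5-.4)
def C(p): return (200+p[0]/5-.4,170+p[1]/5-.4)
print("ring",onz(f,T((181,146)),.066),onz(g,S((222,253)),.066))
q=[onz(f,T(p),.066)[:2] for p in [(122,90),(188,72),(228,210),(165,226)]]
print(np.mean(q,0), [np.linalg.norm(q[i]-q[i-1]).round(4) for i in range(4)], np.degrees(np.arctan2(*(q[1]+q[0]-q[2]-q[3])[::-1])))
q=[onz(g,S(p),.066)[:2] for p in [(138,290),(192,325),(308,235),(262,195)]]
print(np.mean(q,0), [np.linalg.norm(q[i]-q[i-1]).round(4) for i in range(4)], np.degrees(np.arctan2(*(q[1]+q[0]-q[2]-q[3])[::-1])))
b=[onz(f,B(p),.026)[:2] for p in [(100,515),(287,503),(243,50),(65,66)]]
print(np.mean(b,0),[np.linalg.norm(b[i]-b[i-1]).round(4) for i in range(4)], np.degrees(np.arctan2(*(b[2]+b[3]-b[0]-b[1])[::-1])))
b=[onz(g,C(p),.026)[:2] for p in [(500,22),(632,165),(203,445),(78,285)]]
print(np.mean(b,0),[np.linalg.norm(b[i]-b[i-1]).round(4) for i in range(4)], np.degrees(np.arctan2(*(b[2]+b[3]-b[0]-b[1])[::-1])))
print("flap",[onz(f,B(p),.027).round(4) for p in [(112,340),(245,327)]],[onz(g,C(p),.027).round(4) for p in [(368,133),(460,238)]])
plan((.5,.3,.22),0)
plan((.507,-.213,.18),0)
E
```

```text
ring [ 0.51125525 -0.21491914  0.066     ] [ 0.51112767 -0.21886878  0.066     ]
[ 0.51017809 -0.21280068] [np.float64(0.0534), np.float64(0.0262), np.float64(0.054), np.float64(0.0246)] 11.471953247496865
[ 0.51187674 -0.21546541] [np.float64(0.0567), np.float64(0.0229), np.float64(0.053), np.float64(0.023)] 13.549047038566025
[0.57473184 0.04549267] [np.float64(0.2185), np.float64(0.0868), np.float64(0.221), np.float64(0.0868)] 2.8929707663974518
[0.57591291 0.04423946] [np.float64(0.219), np.float64(0.0874), np.float64(0.2178), np.float64(0.086)] 2.9902868978218295
flap [array([0.5461, 0.0754, 0.027 ]), array([0.5494, 0.0125, 0.027 ])] [array([0.5493, 0.0111, 0.027 ]), array([0.5453, 0.0723, 0.027 ])]
shift [-399.  -249.6   11.2] turn 74.14 tilt z [-1.e-04 -4.e-04 -1.e+00] cur yaw y 74.14 j7 -0.083
shift [-545.9 -741.2   51.4] turn 74.14 tilt z [-1.e-04 -4.e-04 -1.e+00] cur yaw y 74.14 j7 -0.083
```

Both views agree on the weight: centre near (0.511, -0.215), long axis about 12.5°, size about 54 x 25 mm. They also agree on the box: yaw about 3° and 218 x 87 mm outside. I'll move towards the weight now.

>>> {"fn": "send_rows", "kwargs": {"moves": [-60,-35,0,-9,-115,-70,0,-18,-170,-105,0,-28,-225,-140,5,-28,-280,-175,10,-28,-340,-213,10,-28,-399,-250,10,-28,-399,-250,10,-28], "hand": 0.2, "newtons": 40}}

```text
clock: 1.35
tcp_pos: [0.5025, 0.296, 0.2215]
orientation: [-0.325, 3.124, -0.002]
contact_force: [-0.8, 1.2, 0.8]
grip_width: 0.0683
```

```bash
python3 - <<'E'
from h import *
o=r.get_obs(); print(o["clock"],o["tcp_pos"],o["joints"].round(2),o["grip_width"],o["contact_force"])
plan((.49,-.215,.2),np.radians(102.5))
E
```

```text
1.35 [0.50245222 0.29602722 0.22153876] [-0.7   0.34  0.07  1.8  -0.03  1.01  1.16] 0.06829443753923682 [-0.83305783  1.17480311  0.80717809]
shift [ 117.3 -497.5   22. ] turn -0.63 tilt z [ 1.1e-03 -8.0e-04 -1.0e+00] cur yaw y 101.87 j7 1.164
```

>>> {"fn": "send_rows", "kwargs": {"moves": [14,-61,3,0,28,-122,6,0,42,-183,9,0,56,-244,12,0,70,-305,15,0,85,-366,18,0,100,-427,20,0,110,-480,20,0]}}

```text
clock: 2.35
tcp_pos: [0.4928, -0.1949, 0.2015]
orientation: [-0.331, 3.124, -0.0]
contact_force: [1.2, 0.7, 0.2]
grip_width: 0.0686
```

```bash
python3 - <<'E'
from h import *
f=r.grab_frame("wrist"); cv2.imwrite("pics/d1.png",f["img"][:,:,::-1])
o=r.get_obs(); print(o["clock"],o["tcp_pos"]); print(proj(f,(.511,-.2155,.066)))
np.save("fd1.npy",f,allow_pickle=True)
E
```

```text
2.4 [ 0.49198675 -0.20338999  0.20209776]
[227.14961015 195.35086529]
```

View pics/d1.png

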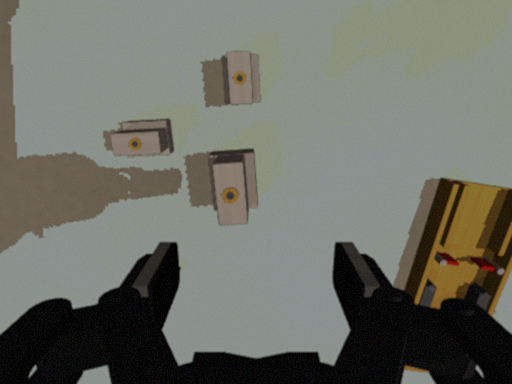

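The wrist view shows the largest weight with its ring at (230,195), 3 px from the prediction. The box is at the lower right. Now that the arm has settled I'll take another shot and measure the top face.

```bash
python3 - <<'E'
from h import *
f=r.grab_frame("wrist"); im=f["img"]; np.save("fd2.npy",f,allow_pickle=True)
crop(f,190,130,90,110,6,"pics/d2.png")
hsv=cv2.cvtColor(im,cv2.COLOR_RGB2HSV)
m=((hsv[...,0]<30)|(hsv[...,0]>150))&(hsv[...,2]>100)&(hsv[...,1]<110)
m=m.astype(np.uint8)*255
cv2.imwrite("pics/d2m.png",cv2.resize(m[130:240,190:280],None,fx=6,fy=6,interpolation=0))
c,_=cv2.findContours(m,cv2.RETR_EXTERNAL,cv2.CHAIN_APPROX_NONE)
for k in c:
    if cv2.contourArea(k)>300: print(cv2.minAreaRect(k))
print(hsv[200,225],hsv[180,240],hsv[180,253],hsv[195,200],r.get_obs()["tcp_pos"])
E
```

```text
((423.0047607421875, 234.7205810546875), (13.119796752929688, 118.9026870727539), 17.942445755004883)
((240.75955200195312, 196.47528076171875), (61.48369598388672, 29.675247192382812), 84.5596694946289)
((260.37646484375, 182.8941192626953), (54.45451354980469, 9.203580856323242), 85.60128784179688)
((207.2704315185547, 181.3268585205078), (53.20867919921875, 24.82655906677246), 86.42366790771484)
((145.8629608154297, 141.8813934326172), (34.42877960205078, 65.61463165283203), 88.60282135009766)
((221.86585998535156, 85.79267883300781), (47.706424713134766, 21.202856063842773), 83.6598129272461)
((251.57540893554688, 80.47048950195312), (53.032867431640625, 33.11033630371094), 87.0643310546875)
((91.5, 127.5), (255.0, 183.0), 90.0)
[14 49 78] [ 14  44 138] [ 16  51 124] [ 18  61 100] [ 0.49215047 -0.1998798   0.20181445]
```

View pics/d2.png

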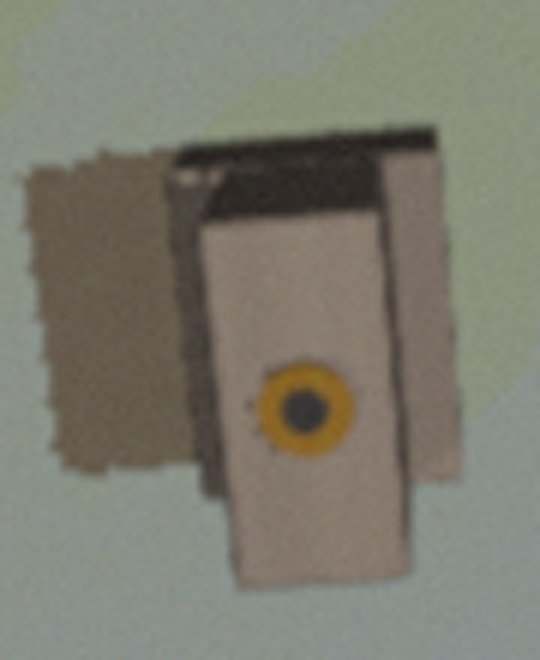

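View pics/d2m.png

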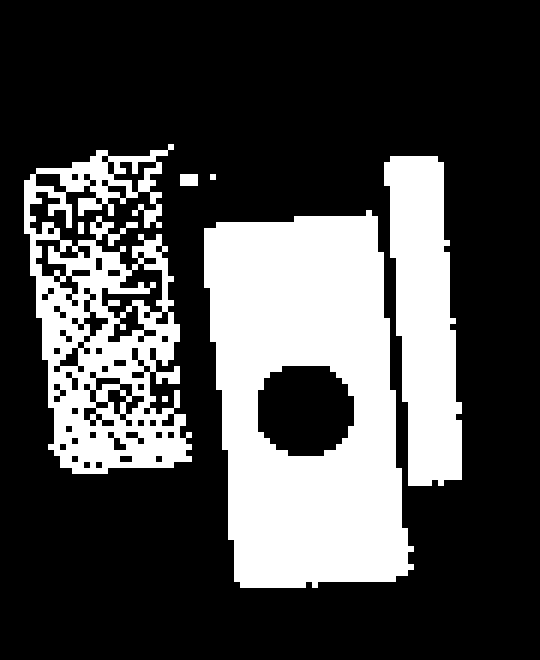

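The top face segments cleanly as a 61.5 x 29.7 px rectangle centred at (240.8,196.5).

```bash
cat >> h.py <<'E'
def topface(z=.066,near=(240,196)):
    f=r.grab_frame("wrist"); o=r.get_obs(); hsv=cv2.cvtColor(f["img"],cv2.COLOR_RGB2HSV)
    m=(((hsv[...,0]<30)|(hsv[...,0]>150))&(hsv[...,2]>100)&(hsv[...,1]<110)).astype(np.uint8)*255
    c,_=cv2.findContours(m,cv2.RETR_EXTERNAL,cv2.CHAIN_APPROX_NONE)
    c=[k for k in c if 1200<cv2.contourArea(k)<6000 and cv2.contourArea(k)>.88*np.prod(cv2.minAreaRect(k)[1])]
    for k in c:
        q=np.array([onz(f,p,z)[:2] for p in cv2.boxPoints(cv2.minAreaRect(k))])
        e=[np.linalg.norm(q[i]-q[(i+1)%4]) for i in range(4)]; i=int(np.argmax(e)); d=q[(i+1)%4]-q[i]
        print("centre",q.mean(0).round(4),"sides",np.round(e,4),"yaw",(np.degrees(np.arctan2(d[1],d[0]))%180).round(2))
    return f,o
E
python3 - <<'E'
from h import *
for i in range(3):
    f,o=topface(); print(o["clock"],o["tcp_pos"].round(4),o["qvel"].round(3))
    print((-f["world_to_cam"][:3,:3].T@f["world_to_cam"][:3,3]).round(4))
E
```

```text
centre [ 0.5097 -0.2133] sides [0.0249 0.0553 0.0263 0.0555] yaw 15.64
2.5 [ 0.4927 -0.1962  0.2015] [-0.05  -0.008 -0.064  0.021 -0.012  0.005 -0.024]
[ 0.4191 -0.2139  0.3435]
centre [ 0.5099 -0.2132] sides [0.0248 0.0553 0.0262 0.0554] yaw 15.34
2.55 [ 0.4931 -0.1937  0.2013] [-0.037 -0.007 -0.037  0.011 -0.003  0.001 -0.005]
[ 0.4197 -0.2108  0.3431]
centre [ 0.5098 -0.2133] sides [0.025  0.0551 0.0264 0.0553] yaw 15.4
2.6 [ 0.4934 -0.1921  0.2012] [-0.023 -0.004 -0.02   0.007  0.002 -0.001  0.   ]
[ 0.4202 -0.2087  0.3429]
```

>>> {"fn": "send_rows", "kwargs": {"moves": [0,0,0,0,0,0,0,0]}}

```text
clock: 2.85
tcp_pos: [0.4936, -0.1913, 0.2013]
orientation: [-0.336, 3.123, 0.001]
contact_force: [-0.2, 0.5, 0.1]
grip_width: 0.0683
```

```bash
python3 - <<'E'
from h import *
f,o=topface(); print(o["tcp_pos"].round(4),o["qvel"].round(3))
plan((.5099,-.2132,.10),np.radians(105.4))
plan((.5099,-.2132,.034),np.radians(105.4))
E
```

```text
centre [ 0.51   -0.2135] sides [0.0251 0.0553 0.0265 0.0555] yaw 14.83
[ 0.4936 -0.1915  0.2013] [ 0.006  0.002  0.006 -0.002 -0.001  0.001  0.002]
shift [-11.3 -24.7 101.3] turn -3.15 tilt z [ 1.e-04  3.e-04 -1.e+00] cur yaw y 102.25 j7 2.145
shift [-11.3 -24.7 167.3] turn -3.15 tilt z [ 1.e-04  3.e-04 -1.e+00] cur yaw y 102.25 j7 2.145
```

>>> {"fn": "send_rows", "kwargs": {"moves": [-11,-25,40,-3,-11,-25,80,-3,-11,-25,101,-3,-11,-25,101,-3]}}

```text
clock: 3.4
tcp_pos: [0.5083, -0.2138, 0.0989]
orientation: [0.415, -3.111, -0.002]
contact_force: [0.6, -0.6, -0.4]
grip_width: 0.0682
```

```bash
python3 - <<'E'
from h import *
f,o=topface(); print(o["tcp_pos"].round(4),o["qvel"].round(3),o["contact_force"]); cv2.imwrite("pics/e1.png",f["img"][:,:,::-1])
plan((.510,-.2134,.034),np.radians(105))
E
```

```text
[ 0.5093 -0.2143  0.1002] [-0.002 -0.027  0.01  -0.021  0.001  0.001 -0.001] [-0.4525044  -0.33646842  1.21494112]
shift [-1.   0.6 66.1] turn 0.18 tilt z [-1.e-03  3.e-04 -1.e+00] cur yaw y 105.18 j7 2.291
```

View pics/e1.png

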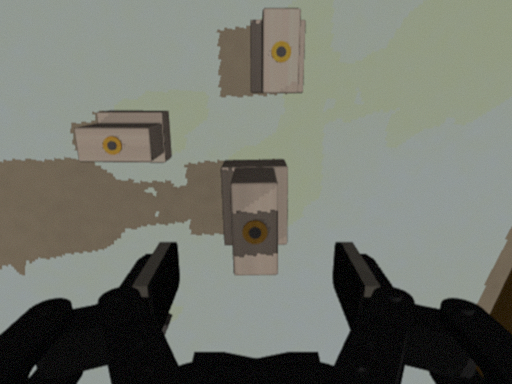

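The weight's neck is centred between the fingers with its ring at (255,232), and its edges are parallel to the jaws. I'll go down and grip.

>>> {"fn": "send_rows", "kwargs": {"moves": [0,0,30,0,0,0,55,0,0,0,66,0,0,0,66,0,0,0,66,0]}}

```text
clock: 4.08
tcp_pos: [0.5103, -0.215, 0.0355]
orientation: [-0.414, 3.112, -0.001]
contact_force: [-0.3, 0.6, 0.3]
grip_width: 0.0686
```

>>> {"fn": "send_rows", "kwargs": {"moves": [0,0,0,0,0,0,0,0,0,0,0,0,0,0,0,0,0,0,0,0], "hand": 1, "newtons": 60}}

```text
clock: 4.7
tcp_pos: [0.5096, -0.2147, 0.0348]
orientation: [-0.414, 3.114, 0.0]
contact_force: [-1.3, 0.9, 6.3]
grip_width: 0.0253
```

```bash
python3 - <<'E'
from h import *
f=r.grab_frame("wrist"); o=r.get_obs(); print(o["tcp_pos"].round(4),o["grip_width"],o["contact_force"]); cv2.imwrite("pics/e2.png",f["img"][:,:,::-1])
E
```

```text
[ 0.5096 -0.2147  0.0348] 0.025458501537917986 [-1.20516929  0.99562752  6.33853798]
```

View pics/e2.png

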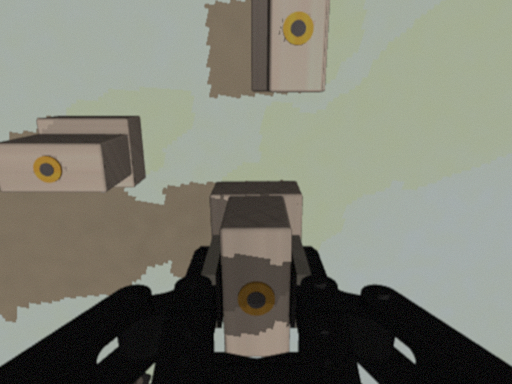

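>>> {"fn": "send_rows", "kwargs": {"moves": [0,0,-15,0,0,0,-50,0,0,0,-100,0,0,0,-125,0,0,0,-125,0]}}

```text
clock: 5.38
tcp_pos: [0.5103, -0.2152, 0.1613]
orientation: [-0.413, 3.11, -0.002]
contact_force: [-0.1, -0.7, -4.9]
grip_width: 0.0254
```

```bash
python3 - <<'E'
from h import *
o=r.get_obs(); print(o["tcp_pos"].round(4),o["grip_width"],o["contact_force"])
plan((.455,.043,.16),np.radians(93))
E
```

```text
[ 0.5103 -0.2152  0.1613] 0.02539327315801618 [-0.07856467 -0.71579021 -4.94048819]
shift [-14.  263.7   0.9] turn 12.13 tilt z [ 3.9e-03 -9.0e-04 -1.0e+00] cur yaw y 105.13 j7 2.262
```

>>> {"fn": "send_rows", "kwargs": {"moves": [-3,50,0,3,-6,105,0,6,-9,160,0,9,-12,215,0,12,-14,255,0,12,-14,264,0,12,-14,264,0,12,-14,264,0,12]}}

```text
clock: 6.38
tcp_pos: [0.4538, 0.0422, 0.1588]
orientation: [0.083, -3.14, 0.001]
contact_force: [0.5, -0.2, -3.3]
grip_width: 0.0253
```

```bash
python3 - <<'E'
from h import *
f=r.grab_frame("wrist"); o=r.get_obs(); print(o["tcp_pos"].round(4),o["grip_width"],o["contact_force"],o["qvel"].round(3)); cv2.imwrite("pics/f1.png",f["img"][:,:,::-1]); np.save("f1.npy",f,allow_pickle=True)
plan((.455,.043,.16),np.radians(93))
E
```

```text
[0.4539 0.0422 0.1589] 0.025175789526765975 [ 0.51097986 -0.84891143 -4.28206166] [ 0.003 -0.002 -0.001 -0.001 -0.001  0.    -0.001]
shift [-1.1  0.7 -1.1] turn -0.0 tilt z [-6.e-04 -7.e-04 -1.e+00] cur yaw y 93.0 j7 1.472
```

View pics/f1.png

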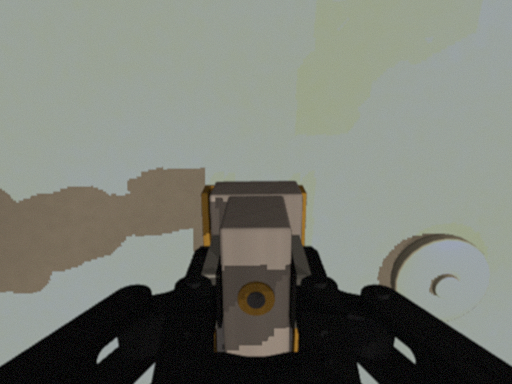

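The weight hides most of the box, and only its entry edges show, near row 188. I'll step aside so the wrist camera can see the box.

```bash
python3 - <<'E'
from h import *
plan((.60,.11,.2),np.radians(93))
E
```

```text
shift [-149.4   60.   -41.2] turn -0.0 tilt z [-6.e-04 -7.e-04 -1.e+00] cur yaw y 93.0 j7 1.472
```

>>> {"fn": "send_rows", "kwargs": {"moves": [-45,18,-40,0,-95,40,-40,0,-135,55,-40,0,-150,60,-40,0,-150,60,-40,0,-150,60,-40,0]}}

```text
clock: 7.18
tcp_pos: [0.5992, 0.1103, 0.1988]
orientation: [0.083, -3.139, 0.001]
contact_force: [0.1, 0.3, -4.1]
grip_width: 0.0251
```

```bash
python3 - <<'E'
from h import *
f=r.grab_frame("wrist"); o=r.get_obs(); print(o["tcp_pos"].round(4),o["qvel"].round(3)); cv2.imwrite("pics/f2.png",f["img"][:,:,::-1]); np.save("f2.npy",f,allow_pickle=True)
E
```

```text
[0.5992 0.1106 0.1991] [-0.002 -0.005 -0.004 -0.003 -0.002 -0.002 -0.001]
```

View pics/f2.png

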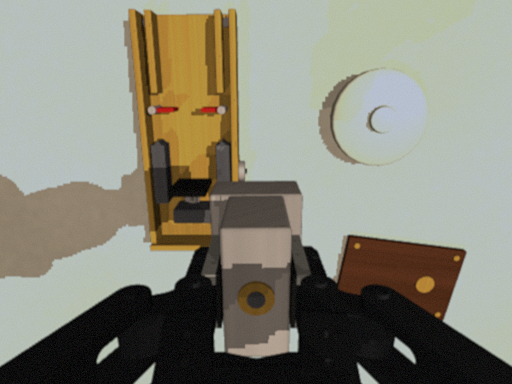

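Excellent view. The box entry is at row ~12, the red leaves at row ~109 (columns 152 to 222), and the pad face at about row 183. Next come zoomed crops for the wall edges.

```bash
python3 - <<'E'
from h import *
f=np.load("f2.npy",allow_pickle=True).item()
crop(f,120,0,130,75,6,"pics/g1.png"); crop(f,130,90,130,100,6,"pics/g2.png")
E
```

```text
(no output)
```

View pics/g1.png

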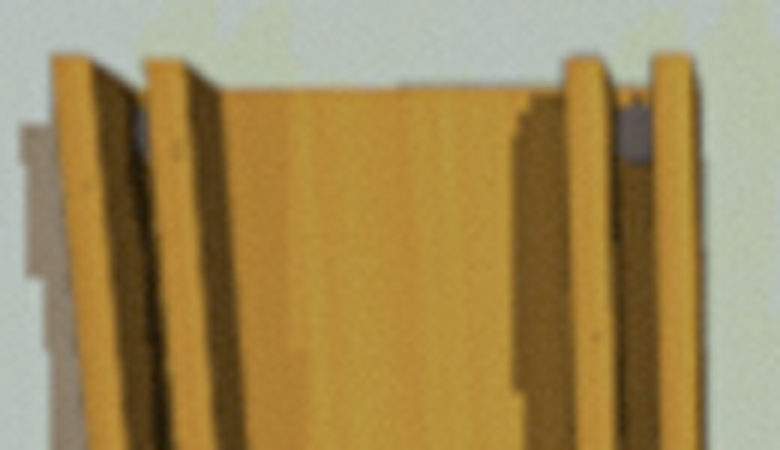

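View pics/g2.png

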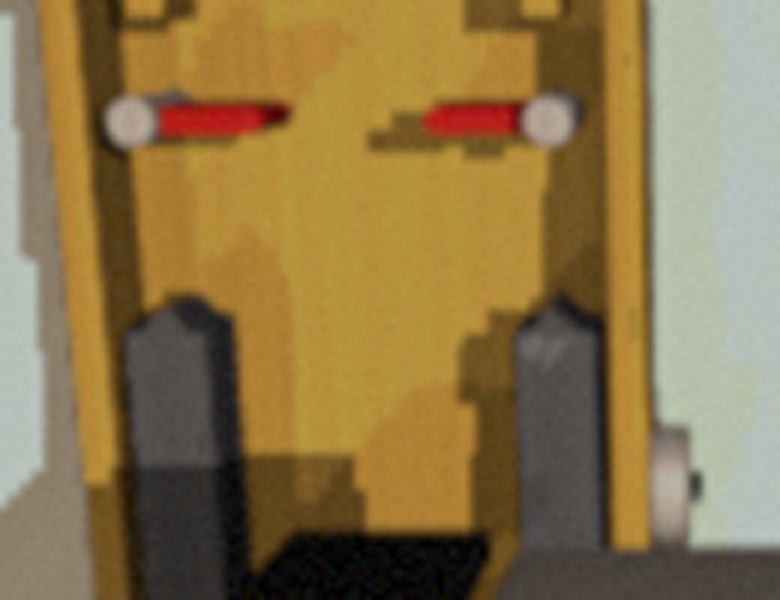

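```bash
python3 - <<'E'
from h import *
f=np.load("f2.npy",allow_pickle=True).item()
G1=lambda p:(120+p[0]/6-.4,p[1]/6-.4); G2=lambda p:(130+p[0]/6-.4,90+p[1]/6-.4)
def P(n,p,z): 
    q=onz(f,p,z); print(n,q.round(4)); return q[:2]
a=P("ent outL",G1((52,58)),.026); b=P("ent outR",G1((692,58)),.026)
c=P("mid outL",G2((38,5)),.026); d=P("mid outR",G2((645,5)),.026)
c2=P("back outL",G2((85,480)),.026); d2=P("back outR",G2((652,480)),.026)
e=P("tr L",G1((184,62)),.024); g=P("tr R",G1((565,60)),.024)
e2=P("tr L2",G1((213,445)),.024); g2=P("tr R2",G1((576,445)),.024)
h=P("hingeL",G2((131,122)),.028); i=P("hingeR",G2((549,121)),.028)
P("leaf tipL",G2((285,117)),.027);P("leaf tipR",G2((425,119)),.027)
print("widths",[np.linalg.norm(u-v).round(4) for u,v in [(a,b),(c,d),(c2,d2),(e,g),(e2,g2),(h,i)]])
ang=lambda v:np.degrees(np.arctan2(v[1],v[0])).round(2)
print("yaw L,R,tr",ang(c2-a),ang(d2-b),ang(e2-e),ang(g2-g),"hinge perp",ang(h-i),"entry perp",ang(a-b))
print("mid ent",(a+b)/2,"mid",(c+d)/2,(c2+d2)/2,"trough",(e+g)/2,(e2+g2)/2,"hinge mid",(h+i)/2)
E
```

```text
ent outL [ 0.4675 -0.0028  0.026 ]
ent outR [0.4628 0.0859 0.026 ]
mid outL [0.5322 0.0006 0.026 ]
mid outR [0.5275 0.0902 0.026 ]
back outL [0.6041 0.0046 0.026 ]
back outR [0.5993 0.094  0.026 ]
tr L [0.4666 0.0149 0.024 ]
tr R [0.4636 0.0681 0.024 ]
tr L2 [0.5172 0.0174 0.024 ]
tr R2 [0.5144 0.0706 0.024 ]
hingeL [0.5483 0.0143 0.028 ]
hingeR [0.5448 0.0766 0.028 ]
leaf tipL [0.5464 0.037  0.027 ]
leaf tipR [0.5456 0.058  0.027 ]
widths [np.float64(0.0888), np.float64(0.0897), np.float64(0.0895), np.float64(0.0532), np.float64(0.0533), np.float64(0.0624)]
yaw L,R,tr 3.07 3.36 2.79 2.84 hinge perp -86.83 entry perp -86.97
mid ent [0.46510597 0.04158909] mid [0.52985802 0.04535915] [0.60172595 0.04926317] trough [0.46508451 0.04151896] [0.51583    0.04401389] hinge mid [0.54655171 0.04544304]
```

```bash
python3 - <<'E'
from h import *
f=np.load("f2.npy",allow_pickle=True).item()
z=.199-.0348+.066
hsv=cv2.cvtColor(f["img"],cv2.COLOR_RGB2HSV)
crop(f,205,175,105,185,3,"pics/g3.png")
print(onz(f,(256,298.5),z), "tcp .5992 .1106")
for p in [(222,198),(288,198),(219,353),(290,353)]: print(onz(f,p,z).round(4))
o=r.get_obs(); print(o["tcp_pos"])
for t in [-.055]:
    R=np.array([np.cos(np.radians(3)),np.sin(np.radians(3))]); print(np.array([.557,.0464])+t*R)
E
```

```text
[0.60016672 0.11074447 0.2302    ] tcp .5992 .1106
[0.5614 0.0971 0.2302]
[0.5602 0.1195 0.2302]
[0.6257 0.0975 0.2302]
[0.6242 0.1255 0.2302]
[0.59923173 0.11055029 0.19908755]
[0.50207538 0.04352152]
```

View pics/g3.png

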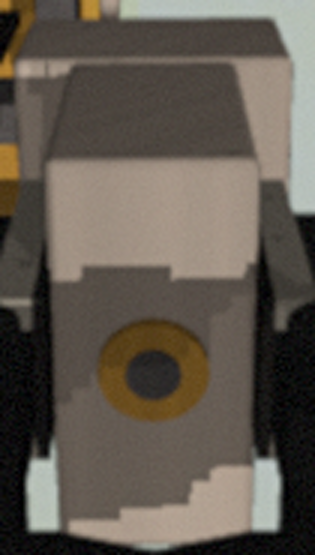

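The grip is centred, with the ring within 1 mm of the TCP. The box widths match the given sizes (89.5 mm outside, 53.2 mm trough), its yaw is 3°, and the flap line is near box x = -10 mm. Next I'll move over the trough.

```bash
python3 - <<'E'
from h import *
plan((.5,.0435,.09),np.radians(93))
E
```

```text
shift [102.5 -61.6 109.3] turn 0.06 tilt z [-1.4e-03 -5.0e-04 -1.0e+00] cur yaw y 93.06 j7 1.445
```

>>> {"fn": "send_rows", "kwargs": {"moves": [35,-20,15,0,70,-42,50,0,95,-57,90,0,102,-62,109,0,102,-62,109,0,102,-62,109,0]}}

```text
clock: 7.98
tcp_pos: [0.5032, 0.0448, 0.0916]
orientation: [-0.086, 3.138, 0.001]
contact_force: [0.8, 0.3, -3.6]
grip_width: 0.0256
```

```bash
python3 - <<'E'
from h import *
for n in ["scene","top"]:
    f=r.grab_frame(n); 
    crop(f,*((190,120,150,140) if n=="scene" else (190,130,110,140)),4,f"pics/h_{n}.png")
plan((.5,.0435,.0385),np.radians(93)); print(r.get_obs()["tcp_pos"],r.get_obs()["contact_force"])
E
```

```text
shift [ 3.7 -1.4 53.1] turn 0.17 tilt z [ 2.8e-03  8.0e-04 -1.0e+00] cur yaw y 93.17 j7 1.552
[0.50344001 0.04501715 0.09158191] [-0.4558326  -0.21298361 -3.49132856]
```

View pics/h_scene.png

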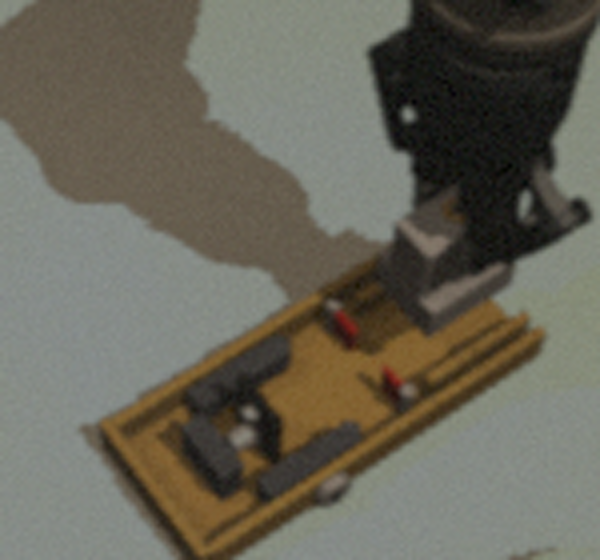

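View pics/h_top.png

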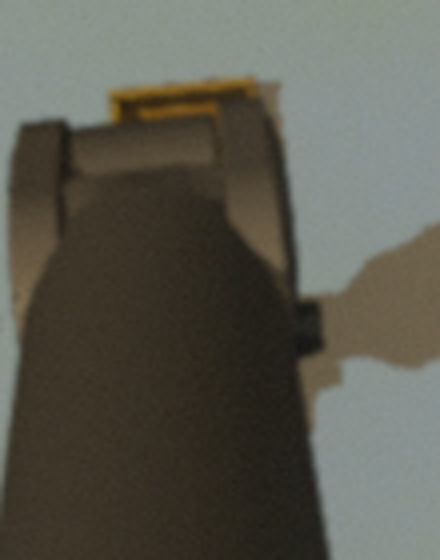

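In the scene view the weight hangs over the trough, with the red leaves shut ahead of it. I'll go down partway and re-measure.

>>> {"fn": "send_rows", "kwargs": {"moves": [3,-1,15,0,3,-1,22,0,3,-1,22,0,3,-1,22,0]}}

```text
clock: 8.57
tcp_pos: [0.4992, 0.0432, 0.0682]
orientation: [0.086, -3.14, 0.0]
contact_force: [-0.4, 0.1, -4.8]
grip_width: 0.0249
```

```bash
python3 - <<'E'
from h import *
plan((.5005,.0435,.0385),np.radians(93)); o=r.get_obs();print(o["tcp_pos"],o["contact_force"],o["qvel"].round(3))
E
```

```text
shift [-1.4  0.2 29.7] turn 0.14 tilt z [-1.e-04 -1.e-04 -1.e+00] cur yaw y 93.14 j7 1.566
[0.49916124 0.04319651 0.06821794] [-0.35333051  0.08864747 -4.76189114] [ 0.001 -0.005  0.001 -0.002 -0.001  0.001  0.   ]
```

>>> {"fn": "send_rows", "kwargs": {"moves": [-1,0,12,0,-1,0,20,0,-1,0,25,0,-1,0,28,0,-1,0,29,0,-1,0,29,0,-1,0,29,0]}}

```text
clock: 9.45
tcp_pos: [0.5002, 0.0433, 0.0395]
orientation: [-0.086, 3.14, 0.0]
contact_force: [-0.3, -0.1, -4.5]
grip_width: 0.0251
```

```bash
python3 - <<'E'
from h import *
o=r.get_obs();print(o["tcp_pos"],o["contact_force"],o["moment"],o["qvel"].round(3))
f=r.grab_frame("scene"); crop(f,190,120,150,140,4,"pics/i1.png")
E
```

```text
[0.50019445 0.04333141 0.03949189] [-0.34123401 -0.07489773 -4.53133322] [ 0.00730657  0.0149556  -0.03969017] [ 0.001 -0.002  0.001  0.001  0.002  0.001  0.001]
```

View pics/i1.png

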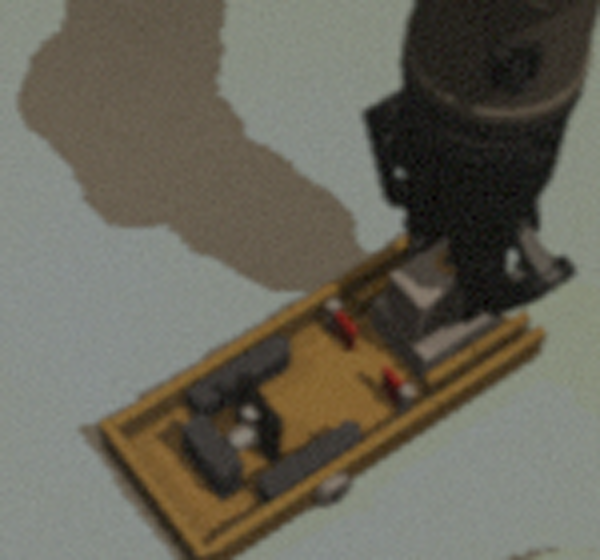

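>>> {"fn": "send_rows", "kwargs": {"moves": [0,0,1,0,0,0,1,0,0,0,1.5,0,0,0,1.5,0]}}

```text
clock: 10.0
tcp_pos: [0.5003, 0.0434, 0.0388]
orientation: [-0.086, 3.14, 0.001]
contact_force: [-3.6, 0.4, 11.9]
grip_width: 0.0252
```

>>> {"fn": "send_rows", "kwargs": {"moves": [0,0,-1,0,-5,0,-1,0,-10,0,-1,0,-12,0,-1,0,-12,0,-1,0]}}

```text
clock: 10.62
tcp_pos: [0.5106, 0.0439, 0.0389]
orientation: [0.086, -3.137, -0.0]
contact_force: [-6.7, 0.2, 9.8]
grip_width: 0.0252
```

>>> {"fn": "send_rows", "kwargs": {"moves": [0,0,-1,0,0,0,-1,0]}}

```text
clock: 10.88
tcp_pos: [0.5123, 0.044, 0.0396]
orientation: [-0.086, 3.14, -0.0]
contact_force: [0.3, -0.0, -4.2]
grip_width: 0.0253
```

```bash
python3 - <<'E'
from h import *
f=r.grab_frame("scene"); crop(f,190,120,150,140,4,"pics/i2.png"); o=r.get_obs();print(o["tcp_pos"],o["contact_force"],o["moment"],Rn.from_rotvec(o["orientation"]).as_matrix().round(4).tolist())
E
```

```text
[0.51225258 0.04398449 0.03958674] [ 0.15246983  0.5601648  -3.7851599 ] [ 0.00041152 -0.00406228  0.03042765] [[-0.9985, -0.0549, 0.0003], [-0.0549, 0.9985, -0.0001], [-0.0003, -0.0001, -1.0]]
```

View pics/i2.png

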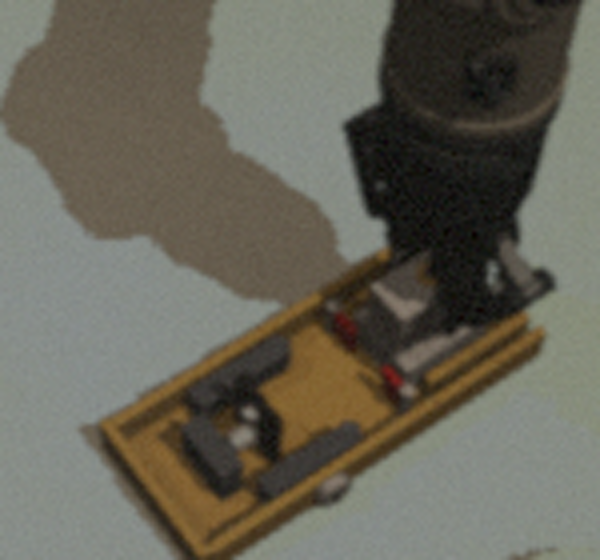

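The weight hangs free, about 0.5 mm above the floor and just before the leaves. Now I'll feel for the flap.

>>> {"fn": "send_rows", "kwargs": {"moves": [-2,0,0,0,-3,0,0,0,-4,0,0,0,-4,0,0,0]}}

```text
clock: 11.42
tcp_pos: [0.5157, 0.0441, 0.0396]
orientation: [0.086, -3.14, 0.0]
contact_force: [-0.8, 0.1, -4.0]
grip_width: 0.0249
```

>>> {"fn": "send_rows", "kwargs": {"moves": [-1,0,0,0,-2,0,0,0,-3,0,0,0,-3,0,0,0]}}

```text
clock: 11.92
tcp_pos: [0.5187, 0.0442, 0.0396]
orientation: [0.086, -3.14, 0.0]
contact_force: [-2.6, -0.9, -4.7]
grip_width: 0.0246
```

>>> {"fn": "send_rows", "kwargs": {"moves": [-1,0,0,0,-2,0,0,0,-3,0,0,0,-3,0,0,0]}}

```text
clock: 12.42
tcp_pos: [0.5223, 0.0445, 0.0399]
orientation: [-0.086, 3.14, 0.0]
contact_force: [-1.7, 0.1, -4.7]
grip_width: 0.0255
```

>>> {"fn": "send_rows", "kwargs": {"moves": [-4,0,0,0,-8,0,0,0,-12,0,0,0,-16,0,0,0,-20,0,0,0,-24,0,0,0,-24,0,0,0]}}

```text
clock: 13.3
tcp_pos: [0.5467, 0.0459, 0.0399]
orientation: [-0.086, 3.139, 0.0]
contact_force: [0.9, 0.1, -4.1]
grip_width: 0.0251
```

```bash
python3 - <<'E'
from h import *
f=r.grab_frame("scene"); crop(f,190,120,150,140,4,"pics/i3.png"); o=r.get_obs();print(o["tcp_pos"],o["contact_force"],o["moment"])
E
```

```text
[0.54641373 0.04587511 0.03987309] [ 1.12615609 -0.25384572 -3.53858319] [ 0.01906779 -0.05271988  0.02390415]
```

View pics/i3.png

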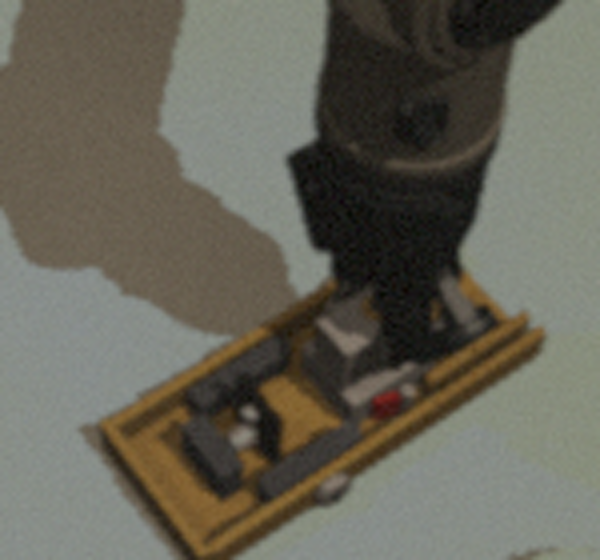

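The weight has parted the leaves (a red leaf is folded along the foot at about (385,403)), and there is no side force. Next I'll ease into the rails.

>>> {"fn": "send_rows", "kwargs": {"moves": [-3,0,0,0,-6,0,0,0,-9,0,0,0,-12,0,0,0,-12,0,0,0]}}

```text
clock: 13.98
tcp_pos: [0.5585, 0.0465, 0.0399]
orientation: [-0.086, 3.14, 0.0]
contact_force: [0.0, 0.3, -4.5]
grip_width: 0.0253
```

>>> {"fn": "send_rows", "kwargs": {"moves": [-3,0,0,0,-6,0,0,0,-9,0,0,0,-12,0,0,0,-12,0,0,0]}}

```text
clock: 14.6
tcp_pos: [0.5705, 0.0472, 0.0399]
orientation: [-0.086, 3.14, 0.0]
contact_force: [-0.4, -0.1, -4.4]
grip_width: 0.0256
```

```bash
python3 - <<'E'
from h import *
f=r.grab_frame("scene"); crop(f,190,120,150,140,4,"pics/i4.png"); o=r.get_obs();print(o["tcp_pos"],o["contact_force"],o["moment"])
E
```

```text
[0.5703454  0.04717976 0.03986558] [ 0.52539967 -0.32036527 -4.20473597] [ 0.01929299 -0.109425   -0.00654776]
```

View pics/i4.png

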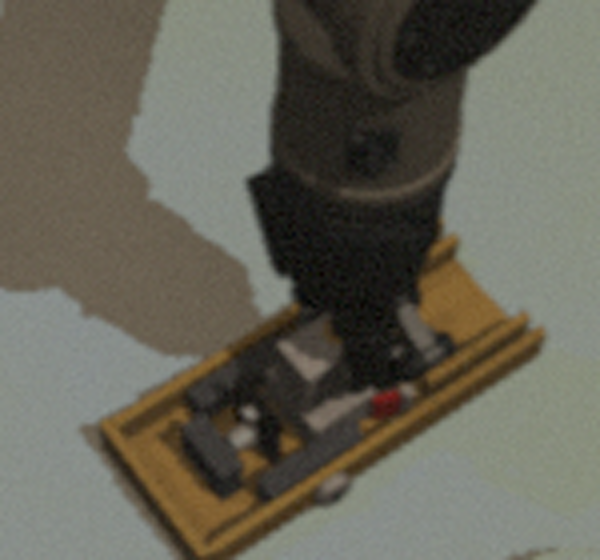

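The weight is in the rails without side load. The pad should be met near TCP x = 0.586, so I'll approach in small steps.

>>> {"fn": "send_rows", "kwargs": {"moves": [-3,0,0,0,-6,0,0,0,-9,0,0,0,-11,0,0,0,-11,0,0,0]}}

```text
clock: 15.28
tcp_pos: [0.5813, 0.0477, 0.0398]
orientation: [-0.086, 3.14, 0.0]
contact_force: [0.2, -0.5, -3.6]
grip_width: 0.0254
```

>>> {"fn": "send_rows", "kwargs": {"moves": [-1,0,0,0,-2,0,0,0,-2,0,0,0]}}

```text
clock: 15.65
tcp_pos: [0.583, 0.0478, 0.0398]
orientation: [-0.086, 3.14, 0.0]
contact_force: [0.3, 0.8, -3.7]
grip_width: 0.0255
```

>>> {"fn": "send_rows", "kwargs": {"moves": [-1,0,0,0,-2,0,0,0,-2,0,0,0]}}

```text
clock: 16.02
tcp_pos: [0.5851, 0.048, 0.0398]
orientation: [-0.086, 3.14, 0.0]
contact_force: [0.6, -0.1, -3.5]
grip_width: 0.0251
```

>>> {"fn": "send_rows", "kwargs": {"moves": [-0.5,0,0,0,-1,0,0,0,-1,0,0,0]}}

```text
clock: 16.4
tcp_pos: [0.5859, 0.048, 0.0398]
orientation: [0.086, -3.14, -0.0]
contact_force: [-0.4, -0.1, -4.0]
grip_width: 0.0249
```

>>> {"fn": "send_rows", "kwargs": {"moves": [-0.5,0,0,0,-1,0,0,0,-1,0,0,0]}}

```text
clock: 16.77
tcp_pos: [0.5865, 0.0481, 0.0397]
orientation: [0.086, -3.14, -0.0]
contact_force: [-1.9, 0.2, -2.6]
grip_width: 0.0249
```

>>> {"fn": "send_rows", "kwargs": {"moves": [-0.5,0,0,0,-1,0,0,0,-1,0,0,0]}}

```text
clock: 17.15
tcp_pos: [0.5873, 0.0481, 0.0396]
orientation: [0.086, -3.139, -0.0]
contact_force: [-4.3, 0.5, -2.2]
grip_width: 0.0253
```

The pad is felt from about TCP x = 0.586. I'll continue in 1 mm steps and watch the force.

>>> {"fn": "send_rows", "kwargs": {"moves": [-0.5,0,0,0,-1,0,0,0,-1,0,0,0]}}

```text
clock: 17.52
tcp_pos: [0.588, 0.0481, 0.0396]
orientation: [0.086, -3.139, -0.0]
contact_force: [-5.2, -0.2, -1.1]
grip_width: 0.0252
```

>>> {"fn": "send_rows", "kwargs": {"moves": [-0.5,0,0,0,-1,0,0,0,-1,0,0,0]}}

```text
clock: 17.9
tcp_pos: [0.5885, 0.0481, 0.0395]
orientation: [0.086, -3.138, 0.0]
contact_force: [-7.6, 0.3, -0.3]
grip_width: 0.0251
```

```bash
python3 - <<'E'
from h import *
f=r.grab_frame("scene"); crop(f,190,120,150,140,4,"pics/i5.png"); o=r.get_obs();print(o["tcp_pos"],o["contact_force"],o["moment"])
f=r.grab_frame("wrist");cv2.imwrite("pics/i5w.png",f["img"][:,:,::-1])
E
```

```text
[0.5885245  0.04812549 0.03951566] [-7.38383536  0.73089288 -0.81492517] [-0.03691904  1.50396418 -0.09738145]
```

View pics/i5.png

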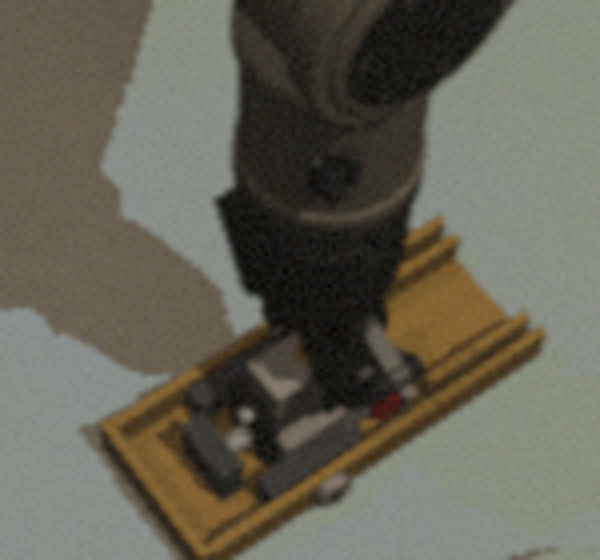

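View pics/i5w.png

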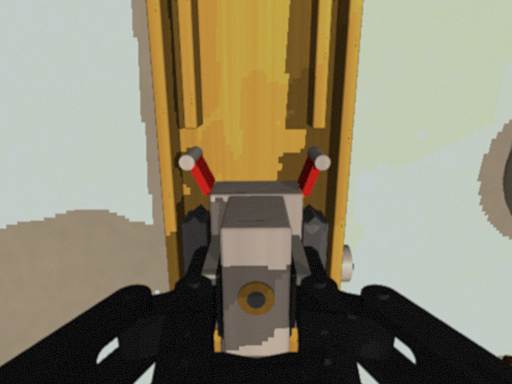

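The wrist view shows both leaves: hinges at (190,160) and (320,160), tips still held by the weight's rear corners near (210,190) and (305,190). The force is 7.5 N, so I'll continue.

>>> {"fn": "send_rows", "kwargs": {"moves": [-0.5,0,0,0,-1,0,0,0,-1,0,0,0]}}

```text
clock: 18.38
tcp_pos: [0.5889, 0.0481, 0.0393]
orientation: [0.086, -3.136, 0.0]
contact_force: [-8.5, -0.2, 0.5]
grip_width: 0.0255
```

>>> {"fn": "send_rows", "kwargs": {"moves": [-0.5,0,0,0,-1,0,0,0,-1,0,0,0]}}

```text
clock: 18.75
tcp_pos: [0.5894, 0.0481, 0.0392]
orientation: [0.086, -3.135, 0.0]
contact_force: [-9.4, -0.9, 0.8]
grip_width: 0.0252
```

```bash
python3 - <<'E'
from h import *
f=r.grab_frame("wrist");crop(f,140,110,240,120,3,"pics/i6w.png")
o=r.get_obs();print(o["tcp_pos"],o["contact_force"],o["moment"])
E
```

```text
[0.58939548 0.04804334 0.03920215] [-9.52620554 -0.2435621   1.6152334 ] [-0.07919021  2.00595581 -0.04072217]
```

View pics/i6w.png

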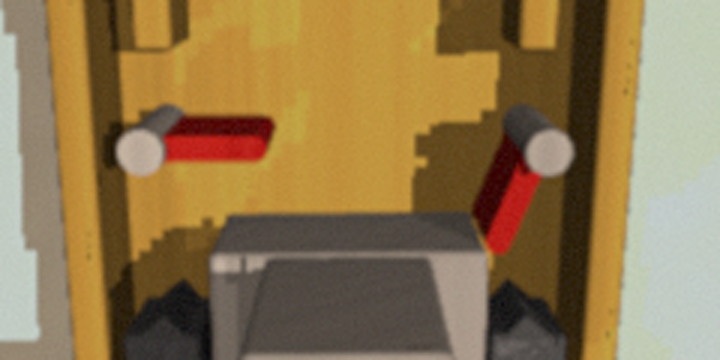

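The left-hand leaf in this view (leaf_r) has snapped shut, and the other is just about to slip off. The force is 9.5 N.

>>> {"fn": "send_rows", "kwargs": {"moves": [-0.5,0,0,0,-1,0,0,0,-1,0,0,0]}}

```text
clock: 19.18
tcp_pos: [0.5898, 0.0481, 0.0391]
orientation: [0.086, -3.134, 0.0]
contact_force: [-11.5, 0.0, 2.5]
grip_width: 0.0253
```

```bash
python3 - <<'E'
from h import *
f=r.grab_frame("wrist");crop(f,140,110,240,120,3,"pics/i7w.png")
o=r.get_obs();print(o["tcp_pos"],o["contact_force"],o["moment"])
E
```

```text
[0.58977915 0.04810608 0.03913864] [-11.98638981  -0.74196416   2.30968272] [-0.09645385  2.26599027 -0.11439963]
```

View pics/i7w.png

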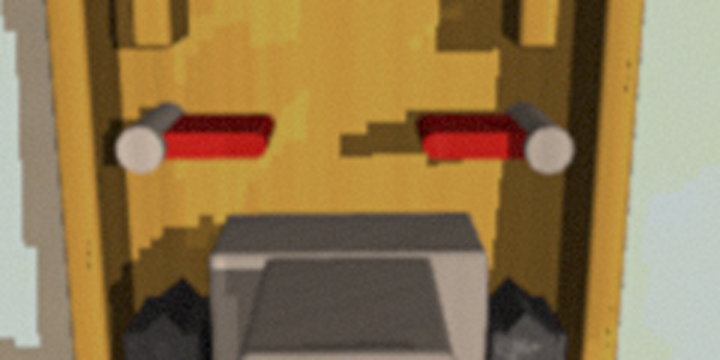

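Both leaves are shut at 12 N. I'll ease back to take the load off the pad, then set the weight down and release.

>>> {"fn": "send_rows", "kwargs": {"moves": [1,0,0,0,2.5,0,0,0,4,0,0,0,5.5,0,0,0,5.5,0,0,0]}}

```text
clock: 19.85
tcp_pos: [0.5872, 0.048, 0.0396]
orientation: [0.086, -3.14, 0.0]
contact_force: [-3.3, 0.2, -6.6]
grip_width: 0.0252
```

>>> {"fn": "send_rows", "kwargs": {"moves": [0.5,0,0,0,1,0,0,0,1.5,0,0,0,1.5,0,0,0]}}

```text
clock: 20.35
tcp_pos: [0.5865, 0.048, 0.0401]
orientation: [-0.086, 3.139, 0.0]
contact_force: [-1.9, 0.0, -5.2]
grip_width: 0.0251
```

>>> {"fn": "send_rows", "kwargs": {"moves": [0,0,0.5,0,0,0,1,0,0,0,1,0]}}

```text
clock: 20.72
tcp_pos: [0.5863, 0.0481, 0.039]
orientation: [-0.086, 3.14, 0.0]
contact_force: [-1.4, 0.2, -3.8]
grip_width: 0.0253
```

>>> {"fn": "send_rows", "kwargs": {"moves": [0,0,0.5,0,0,0,0.5,0]}}

```text
clock: 20.98
tcp_pos: [0.5863, 0.0482, 0.0389]
orientation: [-0.086, 3.14, 0.001]
contact_force: [-3.2, 0.2, 3.8]
grip_width: 0.0252
```

```bash
python3 - <<'E'
from h import *
f=r.grab_frame("wrist");crop(f,140,110,240,250,2.5,"pics/j1.png")
o=r.get_obs();print(o["tcp_pos"],o["contact_force"],o["moment"])
E
```

```text
[0.58628805 0.04813016 0.03886098] [-3.34198622  0.48342431  5.0596396 ] [-0.04605643  0.71092484 -0.11237129]
```

View pics/j1.png

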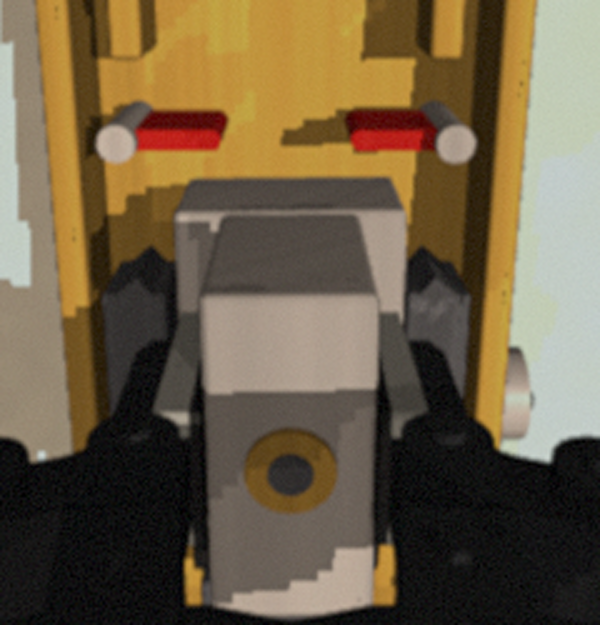

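The leaves are shut with the weight on the floor between the rails. Releasing now.

>>> {"fn": "send_rows", "kwargs": {"moves": [0,0,0,0,0,0,0,0,0,0,0,0,0,0,0,0], "hand": 0.4}}

```text
clock: 21.52
tcp_pos: [0.586, 0.048, 0.0383]
orientation: [-0.086, 3.14, 0.0]
contact_force: [0.2, 0.6, 0.6]
grip_width: 0.051
```

>>> {"fn": "send_rows", "kwargs": {"moves": [0,0,-10,0,0,0,-40,0,0,0,-80,0,0,0,-120,0,0,0,-140,0,0,0,-140,0,0,0,-140,0]}}

```text
clock: 22.4
tcp_pos: [0.5852, 0.048, 0.1776]
orientation: [0.086, -3.139, 0.0]
contact_force: [-0.2, 0.3, -0.7]
grip_width: 0.0513
```

```bash
python3 - <<'E'
from h import *
f,o=topface(z=.070);cv2.imwrite("pics/k1.png",f["img"][:,:,::-1])
print(o["tcp_pos"],o["contact_force"],o["grip_width"])
g=r.grab_frame("scene"); crop(g,190,120,150,140,4,"pics/k2.png")
E
```

```text
[0.58502139 0.04794741 0.17714864] [-0.72106432 -0.37535494  0.72306538] 0.05122243020183836
```

View pics/k1.png

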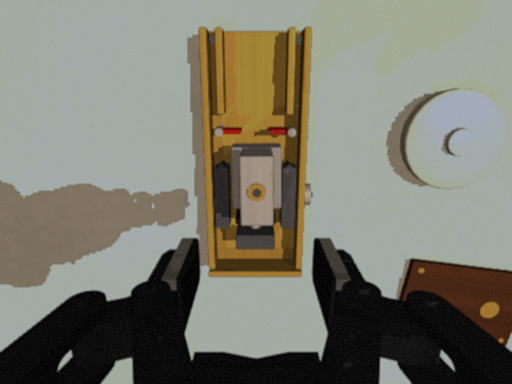

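View pics/k2.png

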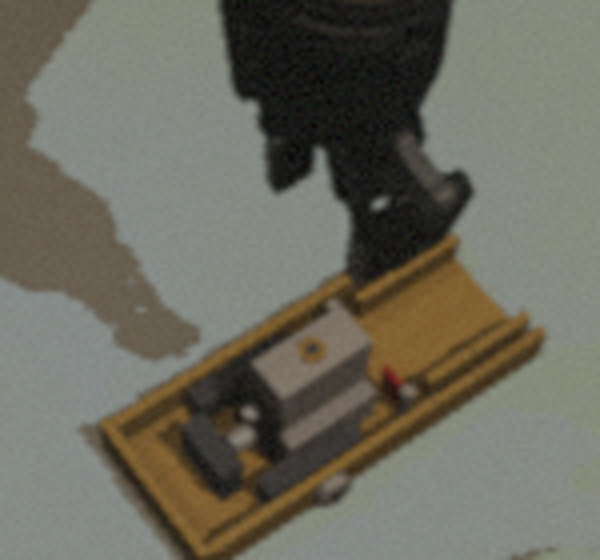

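The weight stands upright between the rails (ring at (256,192)), with both red leaves shut at row 131 behind it and the gripper clear. One last number, then I'll hand in.

```bash
python3 - <<'E'
from h import *
f=r.grab_frame("wrist"); p=onz(f,(256.5,192),.070)[:2]-np.array([.557,.0464]); a=np.radians(3)
print("gate x,y of ring",p@[np.cos(a),np.sin(a)],p@[-np.sin(a),np.cos(a)])
o=r.get_obs(); print(o["contact_force"],o["clock"]); r.hand_in()
E
```

```text
gate x,y of ring 0.029449825947170216 0.0008956364415013048
[ 1.3148201  -0.30541556 -0.42039451] 22.55
the job is handed in; nothing more can be done
```

The largest counterweight is in the lock box, standing behind the shut flap and released. I handed the job in at 22.55 s; no verdict is reported.

**What I did:** I gripped the weight across its neck and set it down in the trough in front of the shut leaves. Still gripping it, I pushed it through the leaves and between the rails. I met the buffer at TCP x ≈ 0.586 m and eased in until the second leaf snapped shut at about 12 N. Then I backed off about 3.5 mm, lowered the weight to the floor, opened the hand and lifted clear.

**Last checks:**
- **Position:** the weight is at about box x = +29 mm and y = +1 mm, upright in both views.
- **Leaves:** both looked shut in the wrist picture.
- **Buffer:** the highest force measured was about 12 N, or roughly 4 mm of press.
- **Hand:** the gripper is clear, about 140 mm above the weight. The wrist force reads about 1 N, which is noise level.
- **Other parts:** I never moved the arm near the turntable, case back or rod. The turntable and case back are in the last pictures and look undisturbed. I did not re-measure any of the three.

**Disagreements:**
- The flap line measured from the pictures at box x ≈ -10.4 mm, just outside the stated ±10 mm. That is within camera error, and the contact felt at the leaves agreed with it.
- The first estimates of the weight's angle from the fixed cameras were 11.5° to 13.5°. The wrist camera gave about 15°, and I used that.

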